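# Dress the bench polisher's spindle

### The job

Dress the bench polisher for the next casting: take the felt wheel off the peg stand and slide it onto the spindle until its slots have dropped over the drive pins and it sits fully home, then slide the clamp flange up against it, and last push the catch cap on until it snaps home against the flange. The drive pins can stand at any angle, so feel for them by turning the wheel under light pressure and never force it against them; leave the other things on the bench where they are.

Things in the scene. Friction and masses are not known exactly. Their poses are not given: they have to be found in the camera images.
- polisher: Grey bench polisher, fixed. Origin on the worktop under the seat; its x axis points along the spindle into the motor, y level, z up. The spindle sticks out level along -x, 105 mm up. Behind the seat: an 8 mm thick disc, a 24 mm neck, from 18 mm a 40 mm nose, from 34 to 143 mm the motor (84 mm across) on a 120 x 118 mm foot that begins 30 mm behind the seat.
- seat (a point): Centre of the front face of the spindle's aluminium driver disc (48 mm across), on the spindle axis; frame as the polisher's. The steel shaft, 12 mm in diameter, runs 56 mm from here along -x. The spindle is braked: it keeps its angle unless turned with more than 0.3 N m.
- pin_tips (a point): Point on the spindle axis 7 mm in front of the seat, level with the ends of the two drive pins. The steel pins (7 mm in diameter, 7 mm long, flat ends) stand on the driver disc facing each other across the axis, 18 mm from the axis. The angle of the pair about the shaft is different each time and not reported.
- catch_balls (a point): Point on the spindle axis 45.5 mm in front of the seat, where two sprung catch balls stand 2 mm out of the shaft on two sides. Every part pushes them in as its 14 mm bore passes over them: 5 to 10 N is felt there.
- shaft_tip (a point): Free end of the shaft on its axis, 56 mm in front of the seat; the last 6 mm taper from 12 to 6 mm in diameter.
- felt_wheel: Hard cream felt wheel, 60 mm across, 18 mm thick, 14 mm bore. Origin: centre of its back; x is the axis and points out of the back, so it extends 18 mm along -x. In the back, 8 mm deep, six slots for the pins 60 degrees apart, the first along its y axis (5 degrees to spare either way), with flat lands between. Home: origin at the seat; with lands on the pins it stands 7 mm short.
- clamp_flange: Steel clamp flange, 14 mm bore: a disc 48 mm across and 5 mm thick at the back, a boss 30 mm across in front, 20 mm long in all. Origin: centre of its back; x is the axis and points out of the back, so it extends 20 mm along -x. Home: back against the wheel's front, origin 18 mm in front of the seat.
- catch_cap: Dark knurled steel cap, 30 mm across, 24 mm long; blind 14 mm bore, 19 mm deep, coned to 18 mm at the mouth. Origin: centre of the mouth; x is the axis and points out of the mouth, so it extends 24 mm along -x. Home: mouth against the flange's boss, origin 38 mm in front of the seat; a push of 5 to 10 N drives the balls in, then they snap out in its groove and hold it.
- peg_stand: Plywood stand, 310 mm wide (y), 86 mm deep, back board 86 mm high; origin under its middle. Three level 8 mm pegs at y = -105, 0, 105 mm, 62 mm up, run along -x from the board (x = 20 mm) to x = -12 mm. Wheel, flange and cap hang on them by their bores, one each in any order, backs towards the board at x = 5 mm; they come off along -x in 20 mm.
- dropper_bottle: Brown glass dropper bottle, 42 mm across and 118 mm high, a bystander behind the work. Origin under its centre.
- marker: Black marker pen with a red cap, 134 x 14 mm, lying on the bench, a bystander in front of the work. Origin under its centre.
- silicone_mould: Small pink silicone mould block, 44 x 57 x 27 mm, a bystander in front of the work. Origin under its centre.

How it is judged:
By the outcome, as a careful person would: the job done as asked, in the order asked, and still so for the second after the job is handed in, with the robot touching nothing.
It also fails if it takes over 72 s, if anything falls off the work surface, if the arm or the gripper's body presses on something with over 40 N, if the wrist force passes 120 N, or if a joint passes its speed limit or range.

### The arm

A 6-joint arm with a two-finger parallel gripper is mounted at the origin on a cart in front of the work surface, level with it; the furniture and walls round the work are solid. World frame = base frame: x ahead of the robot, y to its left, z up, the work surface at z = 0. Lengths are in m, angles in rad, forces in N, time in s.
With the tool pointing down it reaches from about 0.25 to 0.725 m from the base axis. Payload 4 kg.
Tool frame: the origin (TCP) lies midway between the tips of the shut fingers; the grasp point (between the pads) lies bot.pinch_z behind it (bot.pinch_z is the distance from the TCP to the grasp point, in m); z points along the fingers, y is the line along which they close (so a half turn about z gives the same grasp; the last joint's range is limited). The gripper opens to 85 mm and grips with 20 to 120 N. Pads are 22 mm wide; open, the fingers measure 114 mm over their backs; the gripper's body (76 mm by 85 mm) begins 54 mm behind the grasp point. The pads swing forward as they close: fully open they stand 13 mm farther back than shut.
Start: joints at [1.251, 0.241, 0.005, 1.335, 0, 1.571], TCP at [0.157, 0.475, 0.231] pointing down, gripper open.
Joint ranges: [-2.72, 2.72], [-1.05, 1.87], [-1.09, 1.28], [-1.99, 2.15], [-1.42, 1.44], [-3.14, 3.14]. Speed limits (rad/s): [2.79, 2.79, 3.14, 3.14, 3.14, 3.14].

### API

Orientations are given as a unit quaternion [x, y, z, w].
In Python, from workcell import bot gives the robot as it stands.
- The arm moves only by the shell command python3 jog.py 'ROWS'. ROWS is a JSON list of rows, 1 to 10 of them, each of 7 numbers: a rotation vector rx, ry, rz in rad, then dx, dy, dz in m, then the finger opening in m; each row is the pose to reach, as a shift and turn from the pose commanded when the command began, along the tool's axes at that moment; what a row does not reach only later rows make up. A row lasts 1/8 s, in which the tool goes at most 0.0625 m and 0.188 rad, less where a joint would pass 70% of its speed; a pose out of reach is approached as far as the arm can. The fingers move at their own pace and stop on an object; the grip force is fixed at half the most. Time passes only in rows, so rows that do not move let the fingers close. It prints the time, the measured TCP pose, the force, the opening and the grip force at its end.
- bot.get_obs(): the state, without advancing time (a new reading comes with each control period).
- bot.camera(name): name is "scene" or "top"; returns the picture (480x640x3 uint8, red, green, blue); there is no depth.
- bot.calibration(name): a dict with "mtx" (3x3 intrinsics, pixels), "R" (3x3) and "t" (3): a world point X has camera coordinates R X + t. Camera axes: x right, y down, z forward; pixel columns grow to the right and rows downward; lengths in m; the calibration is good to about 2 mm. A picture is of the moment at which its call begins. calibration takes no time and is no camera call.
- bot.job_done(): hands the job in; it is judged then, once.
The state is a dict: "clock": time; "joint_pos": joint angles; "joint_vel": joint speeds; "tau": joint torques, N m; "eef_pos": TCP position; "tool_rot": TCP orientation; "ft_force": force on the tool from outside, world axes, zero at the start; "ft_torque": the same for the moment, N m; "grip_width": finger opening in m; "grasp_force": force on a finger pad.
Only numpy, scipy, OpenCV 4.12 (cv2) and the standard library are available. Lean on these libraries where they do the work, as an engineer would, in place of code of your own. Each camera call takes 0.05 s, during which the arm holds its last target. There are 200 camera calls.

## Working session

There is one attempt and no reset: what is moved stays moved. The work goes in short steps, Python scripts to look and compute and a shell command to move; the robot and the scene stay as the last step left them, time stands still between calls to the robot, and variables do not carry over. Pictures are saved under pics/ and viewed, at most 10 in all, crops included, and the job is handed in when it is done.

```bash
ls; mkdir -p pics
python3 - <<'E'
from workcell import bot
import cv2,numpy as np
for n in("scene","top"):
    im=bot.camera(n); cv2.imwrite(f"pics/{n}0.png",im[...,::-1])
    c=bot.calibration(n); print(n,np.round(c["mtx"],1).tolist(),np.round(c["R"],3).tolist(),np.round(c["t"],3).tolist(), "cam", np.round(-c["R"].T@c["t"],3))
o=bot.get_obs(); print(o, bot.pinch_z)
E
```

```text
jog.py
pics
workcell.py
scene [[526.8, 0.0, 318.2], [0.0, 526.8, 242.2], [0.0, 0.0, 1.0]] [[0.558, -0.83, -0.016], [-0.488, -0.313, -0.815], [0.671, 0.462, -0.579]] [-0.263, 0.357, 0.75] cam [-0.183 -0.453  0.722]
top [[596.0, 0.0, 323.9], [0.0, 596.0, 230.0], [0.0, 0.0, 1.0]] [[-0.367, -0.93, -0.002], [-0.888, 0.35, -0.298], [0.278, -0.108, -0.954]] [0.26, 0.484, 1.269] cam [0.172 0.209 1.356]
{'clock': 0.1, 'joint_pos': array([ 1.25099350e+00,  2.41345045e-01,  3.81906381e-03,  1.33521671e+00,
       -2.00261207e-06,  1.57078595e+00]), 'joint_vel': array([-0.00212554, -0.00173926,  0.00202982, -0.00125787,  0.00052588,
       -0.00204548]), 'tau': array([ 3.14935769e-04, -3.73136866e+01,  2.53011024e+01,  1.08651703e-02,
        4.78458003e-05, -2.79413250e-06]), 'eef_pos': array([0.15700413, 0.47408644, 0.23048308]), 'tool_rot': array([ 1.59215683e-01,  9.87243343e-01, -9.60927256e-04, -1.53967591e-04]), 'ft_force': array([-0.30510151,  0.80570063, -0.5553667 ]), 'ft_torque': array([ 0.00414648, -0.00731495, -0.05699656]), 'grasp_force': 0.0, 'grip_width': 0.08567299789563808} 0.0187
```

View pics/scene0.png

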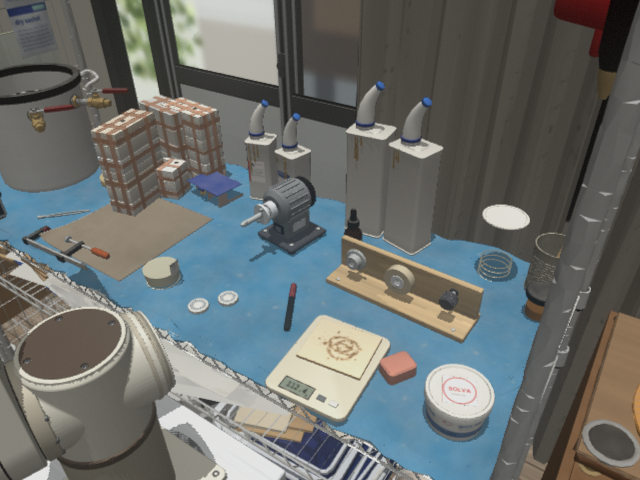

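View pics/top0.png

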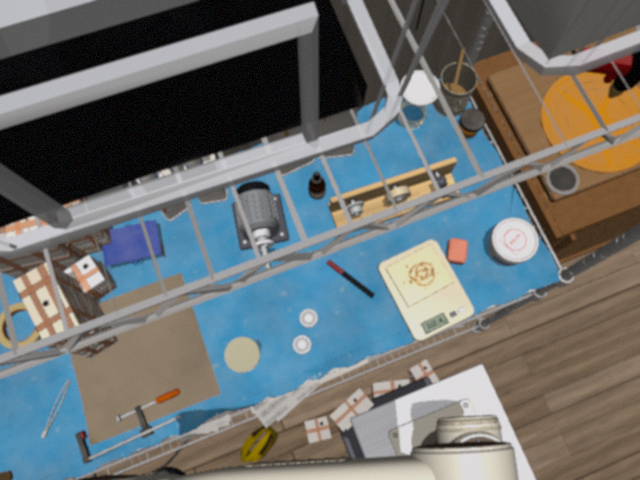

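The scene view shows the polisher at (290,215), spindle tip near (245,222), stand with flange (355,258), wheel (400,278), cap (450,298). The top view shows the same at (260,215), (355,208), (397,193), (438,180). Next I'll zoom both.

Run:
```python
import cv2,numpy as np
a=cv2.imread("pics/scene0.png");b=cv2.imread("pics/top0.png")
cv2.imwrite("pics/c1.png",cv2.resize(a[165:345,230:490],None,fx=3,fy=3,interpolation=cv2.INTER_CUBIC))
cv2.imwrite("pics/c2.png",cv2.resize(b[140:280,220:480],None,fx=3,fy=3,interpolation=cv2.INTER_CUBIC))
```

```text
(no output)
```

View pics/c1.png

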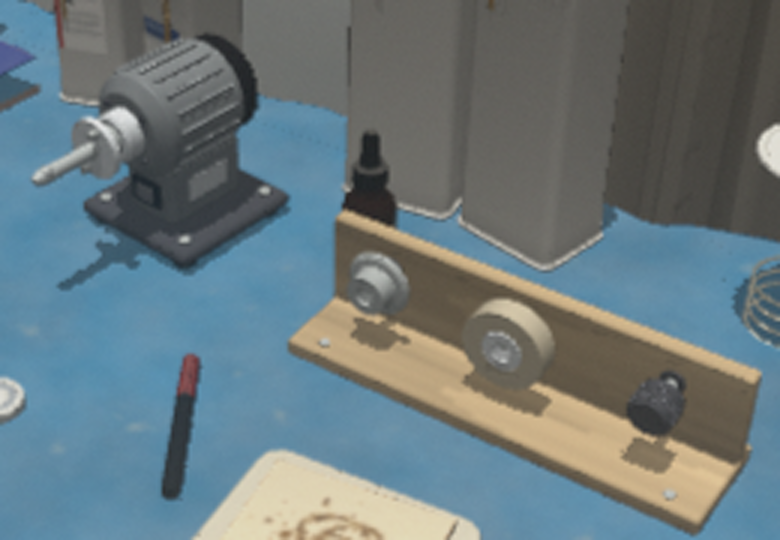

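View pics/c2.png

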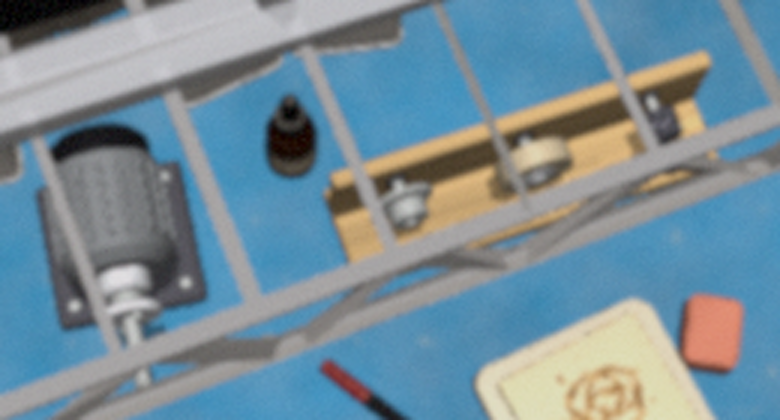

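The crops show the spindle tip at scene crop (38,179) and top crop (143,383), the polisher's foot corners, and the stand's board top from (340,212) to (760,376). I'll cast rays from these.

```bash
cat > h.py <<'E'
import numpy as np
from workcell import bot
C={n:bot.calibration(n) for n in("scene","top")}
def ray(n,p):
    c=C[n];d=c["R"].T@np.linalg.solve(c["mtx"],[p[0],p[1],1.]);return -c["R"].T@c["t"],d/np.linalg.norm(d)
def plane(n,p,z):
    o,d=ray(n,p);return o+d*(z-o[2])/d[2]
def tri(ps,pt):
    A=[];b=[]
    for n,p in(("scene",ps),("top",pt)):
        o,d=ray(n,p);M=np.eye(3)-np.outer(d,d);A.append(M);b.append(M@o)
    return np.linalg.lstsq(np.vstack(A),np.hstack(b),rcond=None)[0]
def proj(n,X):
    c=C[n];v=c["mtx"]@(c["R"]@X+c["t"]);return v[:2]/v[2]
S=lambda x,y:(230+(x-1)/3,165+(y-1)/3)
T=lambda x,y:(220+(x-1)/3,140+(y-1)/3)
E
python3 - <<'E'
from h import *
np.set_printoptions(precision=4,suppress=True)
print("tip",plane("scene",S(38,179),.105),plane("top",T(143,383),.105),tri(S(38,179),T(143,383)))
print("disc",plane("scene",S(96,152),.105))
for p in((62,328),(205,298),(178,165),(38,195)):print("foot top",plane("top",T(*p),.005))
for p in((85,213),(187,268),(288,203)):print("foot sc",plane("scene",S(*p),0))
for p in((337,216),(757,380),(345,209),(761,373)):print("board sc",plane("scene",S(*p),.086))
for p in((330,183),(708,53),(712,66),(333,196)):print("board top",plane("top",T(*p),.086))
for p in((292,350),(697,530)):print("base sc",plane("scene",S(*p),0))
print("wheel hub",plane("scene",S(500,350),.062),tri(S(500,350),T(530,185)))
E
```

```text
tip [0.4994 0.2118 0.105 ] [0.5025 0.2118 0.105 ] [0.5018 0.2125 0.1039]
disc [0.5495 0.1995 0.105 ]
foot top [0.5939 0.256  0.005 ]
foot top [0.5758 0.1431 0.005 ]
foot top [0.6886 0.1242 0.005 ]
foot top [0.7057 0.2376 0.005 ]
foot sc [0.5979 0.2604 0.    ]
foot sc [0.5825 0.1474 0.    ]
foot sc [0.6979 0.1306 0.    ]
board sc [0.598  0.0231 0.086 ]
board sc [ 0.587  -0.2846  0.086 ]
board sc [0.6084 0.0229 0.086 ]
board sc [ 0.5947 -0.2844  0.086 ]
board top [0.6017 0.0275 0.086 ]
board top [ 0.5938 -0.2839  0.086 ]
board top [ 0.5828 -0.2821  0.086 ]
board top [0.5912 0.0292 0.086 ]
base sc [0.5439 0.0262 0.    ]
base sc [ 0.534  -0.2799  0.    ]
wheel hub [ 0.5548 -0.1286  0.062 ] [ 0.5568 -0.1234  0.0562]
```

```bash
cat >> h.py <<'E'
from scipy.spatial.transform import Rotation as Ro
np.set_printoptions(precision=4,suppress=True)
def frame(az,tilt=0.):
    """tool down, tool y at azimuth az deg; tilt deg about the axis level, 90 deg clockwise of y"""
    y=np.array([np.cos(np.radians(az)),np.sin(np.radians(az)),0]);z=np.array([0,0,-1.])
    R=Ro.from_matrix(np.c_[np.cross(y,z),y,z]); ax=np.array([y[1],-y[0],0])
    return Ro.from_rotvec(np.radians(tilt)*ax)*R
def go(pos,R):
    o=bot.get_obs();R0=Ro.from_quat(o["tool_rot"])
    print("rows:",(R0.inv()*R).as_rotvec(),R0.inv().apply(np.array(pos)-o["eef_pos"]),"t",round(o["clock"],2))
SY=-1.9;SO=np.array([.5695,-.1283,0]);SX=np.array([np.cos(np.radians(SY)),np.sin(np.radians(SY)),0]);SYv=np.array([-SX[1],SX[0],0])
PY=-8.8;PX=np.array([np.cos(np.radians(PY)),np.sin(np.radians(PY)),0]);TIP=np.array([.501,.212,.105]);SEAT=TIP+.056*PX
def stand(x,y,z):return SO+x*SX+y*SYv+[0,0,z]
E
python3 - <<'E'
from h import *
for nm,y,x in(("flange",.105,-.005),("wheel",0,-.004),("cap",-.105,-.007)):
    X=stand(x,y,.059);s=proj("scene",X);t=proj("top",X)
    print(nm,X,"scene crop",(s-[230,165])*3,"top crop",(t-[220,140])*3)
go(stand(-.004,0,.17),frame(90+SY))
E
```

```text
flange [ 0.568  -0.0232  0.059 ] scene crop [369.8146 288.9063] top crop [406.3018 209.7848]
wheel [ 0.5655 -0.1282  0.059 ] scene crop [505.6129 343.5591] top crop [532.9362 165.5555]
cap [ 0.559 -0.233  0.059] scene crop [652.5137 407.2997] top crop [659.6392 126.4962]
rows: [-0.0019 -0.0003 -0.2866] [-0.5771 -0.4432  0.0613] t 0.1
```

```bash
python3 jog.py '[[0,0,-0.1,-0.05,-0.04,0,0.085],[0,0,-0.2,-0.2,-0.15,0,0.085],[0,0,-0.287,-0.3,-0.23,0,0.085],[0,0,-0.287,-0.4,-0.307,0,0.085],[0,0,-0.287,-0.577,-0.443,0,0.085],[0,0,-0.287,-0.577,-0.443,0,0.085],[0,0,-0.287,-0.577,-0.443,0,0.085],[0,0,-0.287,-0.577,-0.443,0,0.085],[0,0,-0.287,-0.577,-0.443,0,0.085],[0,0,-0.287,-0.577,-0.443,0,0.085]]'
python3 jog.py '[[0,0,0,0,0,0,0.085]]' >/dev/null; python3 -c "
from h import *
print(bot.get_obs()['joint_pos']);go(stand(-.004,0,.038),frame(90+SY))"
```

```text
clock: 1.35
eef_pos: [0.5088, -0.0444, 0.231]
tool_rot: [0.017, 1.0, 0.0, -0.0]
ft_force: [0.1, 1.9, -0.9]
grip_width: 0.0851
grasp_force: 0.0
[-0.0898  0.265   0.0339  1.3407 -0.0006 -0.0507]
rows: [-0.0006 -0.0011 -0.0059] [-0.0593 -0.0798  0.192 ] t 1.48
```

```bash
python3 jog.py '[[0,0,-0.006,-0.03,-0.04,0,0.085],[0,0,-0.006,-0.0593,-0.0795,0,0.085],[0,0,-0.006,-0.0593,-0.0795,0.05,0.085],[0,0,-0.006,-0.0593,-0.0795,0.1,0.085],[0,0,-0.006,-0.0593,-0.0795,0.13,0.085],[0,0,-0.006,-0.0593,-0.0795,0.16,0.085],[0,0,-0.006,-0.0593,-0.0795,0.192,0.085],[0,0,-0.006,-0.0593,-0.0795,0.192,0.085]]'
python3 - <<'E'
from h import *
import cv2
im=bot.camera("scene");cv2.imwrite("pics/s1.png",cv2.resize(im[180:380,300:500,::-1],None,fx=3,fy=3,interpolation=cv2.INTER_CUBIC))
go(stand(-.004,0,.038),frame(90+SY))
E
```

```text
clock: 2.48
eef_pos: [0.5616, -0.1222, 0.0365]
tool_rot: [0.013, 1.0, 0.001, -0.004]
ft_force: [-0.7, -0.3, 0.8]
grip_width: 0.0852
grasp_force: 0.0
rows: [ 0.0009 -0.0037  0.0073] [-0.0023 -0.0054  0.0004] t 2.52
```

View pics/s1.png

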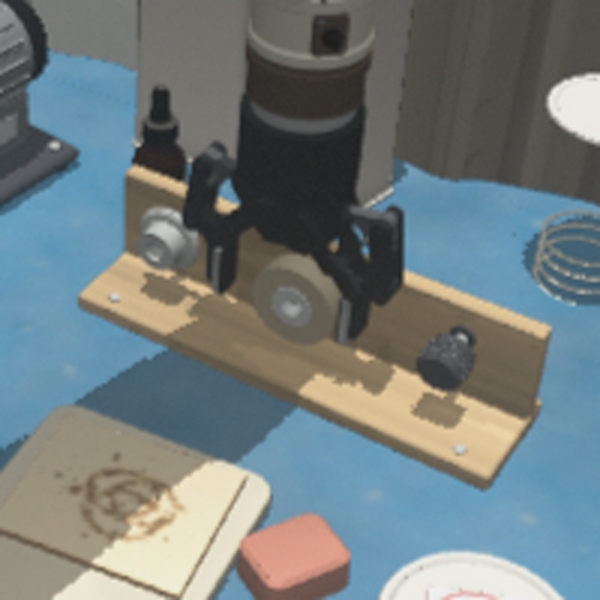

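The fingers straddle the wheel (wheel at (297,298) in the crop), and the gripper is slightly left of centre. I'll centre it, lower a little and close.

```bash
python3 jog.py '[[0,0,0.007,-0.002,-0.006,0.004,0.085],[0,0,0.007,-0.002,-0.006,0.004,0.085],[0,0,0.007,-0.002,-0.006,0.004,0.04],[0,0,0.007,-0.002,-0.006,0.004,0.04],[0,0,0.007,-0.002,-0.006,0.004,0.04],[0,0,0.007,-0.002,-0.006,0.004,0.04],[0,0,0.007,-0.002,-0.006,0.004,0.04]]'
python3 -c "
from h import *
print(bot.get_obs()['ft_force']);go(stand(-.06,0,.034),frame(90+SY))"
```

```text
clock: 3.4
eef_pos: [0.5674, -0.1299, 0.0362]
tool_rot: [0.017, 1.0, -0.0, 0.001]
ft_force: [-1.0, 0.4, 5.2]
grip_width: 0.0591
grasp_force: 64.0
[-0.9872  0.3541  5.2409]
rows: [ 0.      0.0017 -0.0005] [0.0579 0.0016 0.0021] t 3.4
```

```bash
python3 jog.py '[[0,0,0,0,0,-0.002,0.04],[0,0,0,0.02,0.0005,-0.002,0.04],[0,0,0,0.04,0.001,-0.002,0.04],[0,0,0,0.058,0.001,-0.002,0.04],[0,0,0,0.058,0.001,-0.05,0.04],[0,0,0,0.058,0.001,-0.1,0.04],[0,0,0,0.058,0.001,-0.13,0.04],[0,0,0,0.058,0.001,-0.13,0.04]]'
python3 - <<'E'
from h import *
o=bot.get_obs();print(o['ft_force'],o['grip_width'])
go(TIP-.05*PX+[0,0,.06],frame(90+PY))
import cv2
a=bot.camera("scene");cv2.imwrite("pics/s2.png",a[...,::-1]);b=bot.camera("top")
cv2.imwrite("pics/m2.png",np.hstack([cv2.resize(a[150:330,210:410,::-1],None,fx=2,fy=2,interpolation=cv2.INTER_CUBIC),cv2.resize(b[150:330,210:410,::-1],None,fx=2,fy=2,interpolation=cv2.INTER_CUBIC)]))
E
```

```text
clock: 4.4
eef_pos: [0.5103, -0.1275, 0.1676]
tool_rot: [0.017, 1.0, -0.001, 0.002]
ft_force: [-0.2, -0.3, -0.9]
grip_width: 0.0592
grasp_force: 64.8
[-0.1625 -0.3262 -0.9007] 0.059244851527353266
rows: [-0.0011  0.005   0.1197] [0.0704 0.345  0.0018] t 4.4
```

Run:
```python
from h import *
import cv2
for n,f,(x0,x1,y0,y1),byrow in(("scene","pics/scene0.png",(238,264,208,234),0),("top","pics/top0.png",(255,278,238,272),1)):
    im=cv2.imread(f).astype(int);s=im[y0:y1,x0:x1]
    nb=(s[...,0]-s[...,2])  # blue minus red: high for cloth
    print(n);print("\n".join(" ".join("%4d"%v for v in r) for r in nb))
```

```text
scene
  70   71   70   71   70   72   71   72   72   69   71   71   70   70   71   55   13    4    6    4    5    4    1    1    2    2
  69   69   71   70   71   71   71   70   70   71   70   71   72   71   71   53    5    5    5    4    4    2    0    1    2    4
  69   69   69   70   69   70   70   70   71   70   72   72   72   71   72   52    4    5    4    5    5    3    3    3    4    5
  70   70   70   70   69   70   71   71   71   71   71   70   71   71   71   55    7    5    5    4    5    4    4    5    5    5
  71   71   71   72   71   72   72   73   72   71   71   71   72   71   71   58   19    5    4    4    4    2    2    5    4    4
  72   73   72   74   72   72   73   72   69   69   71   71   70   71   71   62   28    5    4    3    2    0    1    3    4    5
  72   74   74   76   74   70   68   67   69   71   72   71   71   71   71   62   26    3    1    1    1    1    2    3    5    5
  75   76   77   75   76   72   69   70   74   74   73   73   72   69   63   48   17    2    2    2    1    1    2    3    3    4
  74   76   76   76   76   74   75   76   76   75   75
[... 5499 characters left out ...]
   47   27
  -4   -3   -3   -5   -6   -4    5   15   29   26   10    2    0    1    4   26   57   61   49   28   14    9    4
  -4   -7   -7   -7   -3   13   34   53   62   50   20    2   -1   -2    0   12   28   26   12    3   -2   -3   -4
  -6   -5   -6   -4   15   43   69   82   88   63   26    4   -2   -1   -4    1    5    2   -3   -5   -5   -3   -4
  -5   -5   -4   15   44   72   85   88   80   55   23    0   -3   -6   -4   -3   -3   -2   -4   -4   -4   -3   -5
  -4   -3    8   31   59   76   68   56   47   26    7   -4   -7   -6   -3   -5   -2   -5   -4   -5   -5   -6   -6
   1    9   22   34   46   45   31   16   11    3   -2   -5   -3   -2   -3   -4   -4   -5   -5   -7   -6   -8   -7
```

Run:
```python
from h import *
for p in((241,223.9),(243,223.35),(250,220.2),(253,218.4)):print("s",plane("scene",p,.105), "along/lat",[(plane("scene",p,.105)-TIP)@PX,(plane("scene",p,.105)-TIP)@np.array([-PX[1],PX[0],0])])
for p in((265.1,254),(267.6,267)):print("t",plane("top",p,.105),[(plane("top",p,.105)-TIP)@PX,(plane("top",p,.105)-TIP)@np.array([-PX[1],PX[0],0])])
```

```text
s [0.4991 0.2153 0.105 ] along/lat [np.float64(-0.0023833369642354643), np.float64(0.003016299607327454)]
s [0.503  0.2131 0.105 ] along/lat [np.float64(0.0018516522898657085), np.float64(0.0014325470311900108)]
s [0.5207 0.2085 0.105 ] along/lat [np.float64(0.01997910521372943), np.float64(-0.0004896433115850109)]
s [0.5297 0.2076 0.105 ] along/lat [np.float64(0.02904233986015836), np.float64(3.0202800681476856e-05)]
t [0.5323 0.2062 0.105 ] [np.float64(0.03179318796025489), np.float64(-0.0009567880432278493)]
t [0.503 0.211 0.105] [np.float64(0.002106386460308785), np.float64(-0.0006632320569806289)]
```

View pics/m2.png

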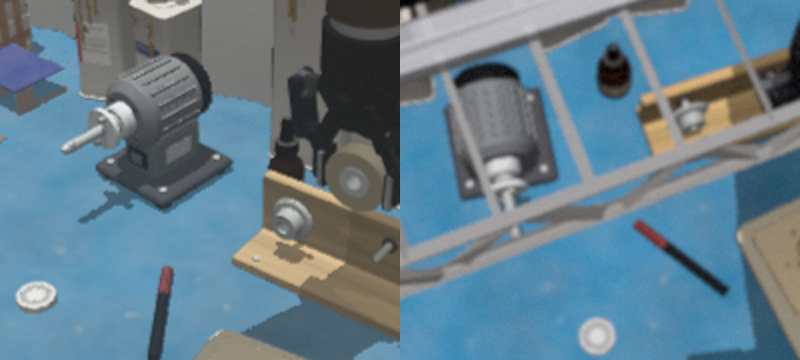

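The wheel is in the gripper, its face centre at montage (353,184), i.e. scene (386.5,242). The spindle is unobstructed in both views. I'll work out the wheel's offset from the TCP and move it in front of the tip.

Run:
```python
from h import *
o,d=ray("scene",(386.3,241.8))
for x in(.497,.500,.503):
    X=o+d*(x-o[0])/d[0];print(X)
go(TIP-.035*PX+[0,0,-.023],frame(90+PY))
```

```text
[ 0.497  -0.1286  0.1911]
[ 0.5    -0.1271  0.1888]
[ 0.503  -0.1257  0.1864]
rows: [ 0.0001 -0.0017  0.1197] [0.0531 0.3426 0.0824] t 4.5
```

```bash
python3 jog.py '[[0,0,0.02,0.053,0.05,0,0.04],[0,0,0.05,0.053,0.11,0,0.04],[0,0,0.12,0.053,0.17,0.02,0.04],[0,0,0.12,0.053,0.23,0.04,0.04],[0,0,0.12,0.053,0.29,0.06,0.04],[0,0,0.12,0.053,0.3426,0.083,0.04],[0,0,0.12,0.053,0.3426,0.083,0.04],[0,0,0.12,0.053,0.3426,0.083,0.04]]'
python3 - <<'E'
from h import *
import cv2
o=bot.get_obs();print(o['ft_force'],o['ft_torque'])
go(TIP-.035*PX+[0,0,-.022],frame(90+PY))
a=bot.camera("scene");b=bot.camera("top")
cv2.imwrite("pics/m3.png",np.hstack([cv2.resize(a[160:280,190:320,::-1],None,fx=3,fy=3,interpolation=cv2.INTER_CUBIC),cv2.resize(b[190:310,200:330,::-1],None,fx=3,fy=3,interpolation=cv2.INTER_CUBIC)]))
E
```

```text
clock: 5.5
eef_pos: [0.4657, 0.2165, 0.0805]
tool_rot: [0.076, 0.997, -0.001, -0.002]
ft_force: [-0.3, -0.4, -0.9]
grip_width: 0.0588
grasp_force: 65.0
[-0.2672 -0.4017 -0.9325] [-0.0221 -0.047  -0.0141]
rows: [-0.003  -0.0034  0.0007] [-0.0005  0.001  -0.0025] t 5.5
```

View pics/m3.png

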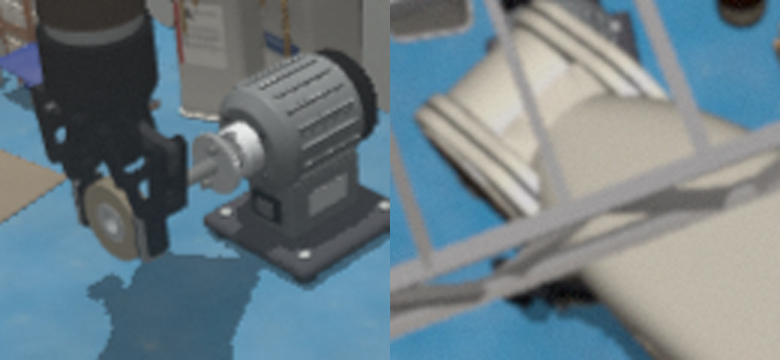

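The wheel hangs in front of the tip, its face centre at montage (110,225), i.e. scene (226.5,235). I'll check its lateral and height error against the axis.

Run:
```python
from h import *
import cv2
o,d=ray("scene",(226.4,234.8));L=np.array([-PX[1],PX[0],0])
e=bot.get_obs()['eef_pos'];print("tcp along,lat,z",(e-TIP)@PX,(e-TIP)@L,e[2])
for s in(-.043,-.046,-.049):
    X=o+d*((s-(o-TIP)@PX)/(d@PX));print(s,(X-TIP)@L,X[2])
```

```text
tcp along,lat,z -0.034182374955545734 -0.0014138914064868702 0.08192446167790018
-0.043 0.003453403917035922 0.09756266488342136
-0.046 -0.0008711686459941448 0.10108868743730604
-0.049 -0.005195741209024213 0.10461470999119082
```

```bash
python3 jog.py '[[0,0,0,0,0.001,-0.0015,0.04],[0,0,0,-0.01,0.001,-0.0015,0.04],[0,0,0,-0.02,0.001,-0.0015,0.04],[0,0,0,-0.027,0.001,-0.0015,0.04],[0,0,0,-0.031,0.001,-0.0015,0.04],[0,0,0,-0.034,0.001,-0.0015,0.04]]'
cat > st.py <<'E'
from h import *
o=bot.get_obs();e=o['eef_pos'];L=np.array([-PX[1],PX[0],0]);f=o['ft_force']
print("along,lat,z",(e-TIP)@PX,(e-TIP)@L,e[2],"F ax,lat,z",f@PX,f@L,f[2],"tq",o['ft_torque'],"tool_y dev", Ro.from_quat(o['tool_rot']).as_matrix()[:,1], "w",o['grip_width'],"t",o['clock'])
E
python3 st.py
```

```text
clock: 6.35
eef_pos: [0.4985, 0.2124, 0.0825]
tool_rot: [0.077, 0.997, -0.001, -0.003]
ft_force: [-5.4, -0.4, -0.9]
grip_width: 0.0586
grasp_force: 65.2
along,lat,z -0.0025671963470858487 -2.3770167106747545e-05 0.08250619845049675 F ax,lat,z -5.311413961784744 -1.2114211900410423 -0.872277220419955 tq [-0.0325  1.0542 -0.0009] tool_y dev [ 0.1529  0.9882 -0.0022] w 0.058647234167251386 t 6.35
```

```bash
python3 jog.py '[[0,0,0,-0.003,0,0,0.04],[0,0,0,-0.005,0,0,0.04],[0,0,0,-0.007,0,0,0.04]]'; python3 st.py
```

```text
clock: 6.72
eef_pos: [0.5066, 0.211, 0.0827]
tool_rot: [0.077, 0.997, -0.001, -0.002]
ft_force: [-4.5, -2.2, -2.8]
grip_width: 0.0589
grasp_force: 65.0
along,lat,z 0.005731864115246051 -0.00011045383097315568 0.0827386639357251 F ax,lat,z -4.103725093278149 -2.9120044921790966 -2.7802124670775554 tq [-0.3803  0.7348  0.0145] tool_y dev [ 0.1533  0.9882 -0.0025] w 0.058948808068218735 t 6.725
```

```bash
python3 jog.py '[[0,0,0,-0.002,-0.0005,0.0008,0.04],[0,0,0,-0.006,-0.001,0.001,0.04],[0,0,0,-0.01,-0.001,0.001,0.04],[0,0,0,-0.014,-0.001,0.001,0.04]]'; python3 st.py
```

```text
clock: 7.22
eef_pos: [0.5228, 0.2089, 0.0831]
tool_rot: [0.077, 0.997, 0.0, 0.001]
ft_force: [-1.6, -1.2, -3.4]
grip_width: 0.0591
grasp_force: 65.3
along,lat,z 0.022023475991083175 0.000238285004688137 0.08309697526617207 F ax,lat,z -1.368949973325425 -1.4227618266655155 -3.3978883342614736 tq [-0.2261  0.251  -0.0075] tool_y dev [0.1534 0.9882 0.0005] w 0.059138206908880026 t 7.225
```

```bash
python3 jog.py '[[0,0,0,-0.004,-0.0005,0.001,0.04],[0,0,0,-0.008,-0.0005,0.001,0.04],[0,0,0,-0.011,-0.0005,0.001,0.04],[0,0,0,-0.013,-0.0005,0.001,0.04]]'; python3 st.py
```

```text
clock: 7.72
eef_pos: [0.5349, 0.2064, 0.082]
tool_rot: [0.077, 0.997, 0.0, 0.0]
ft_force: [-0.5, 0.3, -1.1]
grip_width: 0.0588
grasp_force: 65.6
along,lat,z 0.03437253618025152 -0.0002981105784641133 0.08202066211210955 F ax,lat,z -0.594107587863234 0.24714392940873003 -1.0879178328199257 tq [ 0.0375 -0.0032 -0.0287] tool_y dev [0.1532 0.9882 0.0004] w 0.05881030248715623 t 7.725
```

Forces are now close to free. I'll advance slowly to feel for the pins.

```bash
python3 jog.py '[[0,0,0,-0.002,0,0,0.04],[0,0,0,-0.004,0,0,0.04]]'; python3 st.py;  python3 jog.py '[[0,0,0,-0.0015,0,0,0.04],[0,0,0,-0.003,0,0,0.04]]'; python3 st.py
```

```text
clock: 7.98
eef_pos: [0.5358, 0.2061, 0.0815]
tool_rot: [0.076, 0.997, 0.0, -0.003]
ft_force: [-9.9, 2.5, 4.2]
grip_width: 0.0591
grasp_force: 66.0
along,lat,z 0.035270373109599185 -0.0004907864095727308 0.08146676488279696 F ax,lat,z -10.161058659779208 0.9394609368695053 4.157329360833656 tq [0.4248 1.748  0.0429] tool_y dev [0.1523 0.9883 0.0001] w 0.05913156391017462 t 7.975
clock: 8.22
eef_pos: [0.5357, 0.2061, 0.0812]
tool_rot: [0.076, 0.997, 0.0, -0.006]
ft_force: [-16.5, 3.9, 8.7]
grip_width: 0.059
grasp_force: 66.5
along,lat,z 0.03523511988002647 -0.0005610410384901147 0.08121294622622852 F ax,lat,z -16.86766508375667 1.3424311748294984 8.714791706717639 tq [ 0.6052  3.0026 -0.0196] tool_y dev [ 0.1513  0.9885 -0.0002] w 0.05901910318101535 t 8.225
```

Contact with the pins is at 35.2 mm. I'll ease to a light pressure, then sweep the wheel about the spindle axis.

```bash
python3 jog.py '[[0,0,0,0.003,0,0,0.04],[0.05,0,0,0.003,-0.0012,0,0.04],[0.1,0,0,0.003,-0.0023,-0.0001,0.04],[0.15,0,0,0.003,-0.0034,-0.0003,0.04],[0.2,0,0,0.003,-0.0046,-0.0005,0.04]]'; python3 st.py
```

```text
clock: 8.85
eef_pos: [0.5349, 0.2011, 0.0818]
tool_rot: [0.076, 0.992, -0.101, -0.011]
ft_force: [-6.3, 0.3, 0.7]
grip_width: 0.0588
grasp_force: 65.8
along,lat,z 0.03514346155725403 -0.005603154050473203 0.08175733978971768 F ax,lat,z -6.262577589431747 -0.7082183133752098 0.742482958969033 tq [ 0.3821  1.1766 -0.2863] tool_y dev [ 0.1484  0.9682 -0.2014] w 0.05880552041882047 t 8.85
```

```bash
python3 jog.py '[[0.05,0,0,0,-0.0012,0,0.04],[0.1,0,0,0,-0.0023,-0.0001,0.04],[0.15,0,0,0,-0.0034,-0.0003,0.04],[0.2,0,0,0,-0.0046,-0.0005,0.04]]'; python3 st.py;python3 jog.py '[[0.05,0,0,0,-0.0012,0,0.04],[0.1,0,0,0,-0.0023,-0.0001,0.04],[0.15,0,0,0,-0.0034,-0.0003,0.04],[0.2,0,0,0,-0.0046,-0.0005,0.04]]'; python3 st.py
```

```text
clock: 9.35
eef_pos: [0.5343, 0.1968, 0.0831]
tool_rot: [0.075, 0.977, -0.199, -0.018]
ft_force: [-7.2, 0.3, 0.3]
grip_width: 0.0587
grasp_force: 65.7
along,lat,z 0.03523869409028144 -0.009882865953416042 0.08313752494356821 F ax,lat,z -7.159812696317011 -0.7737776953888161 0.25047101154730633 tq [ 0.5637  1.1464 -0.5739] tool_y dev [ 0.1386  0.9096 -0.3918] w 0.05869439696775252 t 9.35
clock: 9.85
eef_pos: [0.536, 0.1929, 0.0856]
tool_rot: [0.073, 0.952, -0.296, -0.023]
ft_force: [0.6, -0.1, -1.0]
grip_width: 0.0589
grasp_force: 65.6
along,lat,z 0.03747731141171722 -0.013551985171124794 0.08559632428424005 F ax,lat,z 0.6234948518363332 0.016968124230341095 -0.9695214752133081 tq [ 0.5836 -0.0778 -0.0064] tool_y dev [ 0.1255  0.8146 -0.5663] w 0.05893016742457727 t 9.85
```

The wheel dropped over the pins (37.5 mm, force gone). I'll push it home gently.

```bash
python3 jog.py '[[0,0,0,-0.001,0,0,0.04],[0,0,0,-0.003,0,0,0.04],[0,0,0,-0.004,0,0,0.04]]'; python3 st.py;python3 jog.py '[[0,0,0,-0.002,0,0,0.04],[0,0,0,-0.004,0,0,0.04]]'; python3 st.py; python3 -c "
from h import *
print(Ro.from_quat(bot.get_obs()['tool_rot']).as_matrix()[:,0],PX)"
```

```text
clock: 10.22
eef_pos: [0.5406, 0.1922, 0.086]
tool_rot: [0.074, 0.953, -0.294, -0.023]
ft_force: [-2.3, 0.5, -0.1]
grip_width: 0.0591
grasp_force: 65.6
along,lat,z 0.04216131213769917 -0.01350659963599945 0.0860454735671901 F ax,lat,z -2.3675987165956913 0.13253866176133594 -0.06482583713424028 tq [ 0.7042  0.2545 -0.2752] tool_y dev [ 0.1276  0.8165 -0.5631] w 0.05912786162197496 t 10.225
clock: 10.48
eef_pos: [0.5405, 0.1921, 0.086]
tool_rot: [0.073, 0.953, -0.294, -0.027]
ft_force: [-15.6, 4.9, 5.7]
grip_width: 0.059
grasp_force: 66.2
along,lat,z 0.04209745868566601 -0.013596254948779272 0.08600829266754238 F ax,lat,z -16.126431539254664 2.4770903856659356 5.668684059631489 tq [ 0.735   2.3299 -1.9304] tool_y dev [ 0.1233  0.8164 -0.5642] w 0.05898576118488176 t 10.475
[-0.9879  0.155   0.0085] [ 0.9882 -0.153   0.    ]
```

Home at 42.1 mm, i.e. 6.9 mm past the pin tips and with solid contact. I'll relax, release and retreat along the fingers.

```bash
python3 jog.py '[[0,0,0,0.0045,0,0,0.04],[0,0,0,0.0045,0,0,0.085],[0,0,0,0.0045,0,0,0.085],[0,0,0,0.0045,0,0,0.085],[0,0,0,0.0045,0,0,0.085],[0,0,0,0.0045,0,-0.03,0.085],[0,0,0,0.0045,0,-0.07,0.085],[0,0,0,0.0045,0,-0.12,0.085],[0,0,0,0.0045,0,-0.14,0.085]]'
python3 - <<'E'
from h import *
import cv2
o=bot.get_obs();print(o['ft_force'],o['joint_pos'])
go(stand(-.009,.105,.17),frame(90+SY))
a=bot.camera("scene");cv2.imwrite("pics/s4.png",cv2.resize(a[165:285,230:390,::-1],None,fx=4,fy=4,interpolation=cv2.INTER_CUBIC))
E
```

```text
clock: 11.6
eef_pos: [0.5526, 0.2722, 0.2041]
tool_rot: [0.073, 0.953, -0.293, -0.021]
ft_force: [-0.0, -0.3, 0.5]
grip_width: 0.0854
grasp_force: 0.0
[-0.0432 -0.2649  0.5245] [ 0.6519  0.8788  0.8348  1.9802 -0.4025  0.8994]
rows: [-0.5962 -0.0324 -0.1168] [-0.056  -0.2207  0.1914] t 11.6
```

View pics/s4.png

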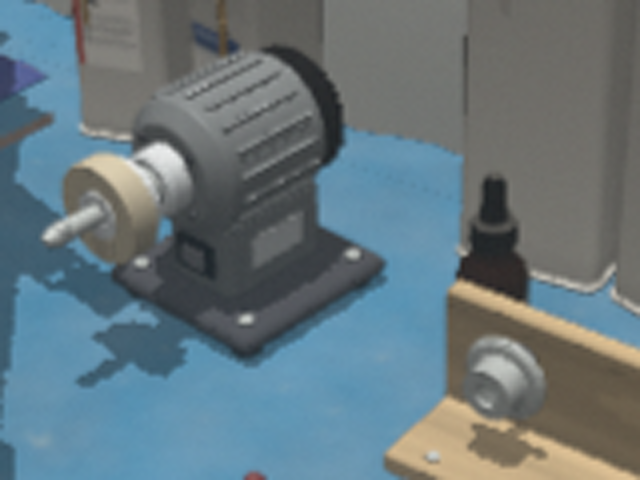

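The wheel sits home against the driver disc. Flange boss front centre is at crop (485,392), i.e. scene (351.1,262.9); I'll cast it onto z=0.059 to check the grasp position.

Run:
```python
from h import *
F=lambda x,y:(230+(x-1.5)/4,165+(y-1.5)/4)
for nm,p,z in(("boss front",F(485,393),.059),("disc front-ish centre",F(507,378),.059),("peg tip2 (wheel peg) n/a",F(485,393),.062)):
    X=plane("scene",p,z);print(nm,X,"stand xy",(X-SO)@SX,(X-SO)@SYv)
X=plane("scene",F(104,228),.105);print("wheel front c",(X-TIP)@PX, "tip",(plane("scene",F(44,241),.105)-TIP)@PX)
for p in((403,222),):
    X=plane("top",T(*p),.059);print((X-SO)@SX,(X-SO)@SYv)
go(stand(-.0125,.105,.17),frame(90+SY))
```

```text
boss front [ 0.5608 -0.0218  0.059 ] stand xy -0.01226444496950652 0.1061764840138072
disc front-ish centre [ 0.5778 -0.0248  0.059 ] stand xy 0.004896942503729261 0.10372061627980816
peg tip2 (wheel peg) n/a [ 0.5574 -0.0237  0.062 ] stand xy -0.015564131249810704 0.10411275269072344
wheel front c 0.024255207756067532 tip -0.005381585815679524
-0.012416979890185012 0.11129614732091546
rows: [-0.595  -0.031  -0.1163] [-0.0522 -0.2216  0.1927] t 11.65
```

```bash
python3 jog.py '[[-0.15,-0.008,-0.03,-0.01,-0.04,0.02,0.085],[-0.3,-0.016,-0.06,-0.02,-0.09,0.06,0.085],[-0.45,-0.024,-0.09,-0.03,-0.14,0.11,0.085],[-0.595,-0.031,-0.116,-0.045,-0.19,0.16,0.085],[-0.595,-0.031,-0.116,-0.0535,-0.2216,0.1927,0.085],[-0.595,-0.031,-0.116,-0.0535,-0.2216,0.1927,0.085],[-0.595,-0.031,-0.116,-0.0535,-0.2216,0.1927,0.085],[-0.595,-0.031,-0.116,-0.0535,-0.2216,0.1927,0.085]]'; python3 -c "
from h import *
go(stand(-.011,.105,.034),frame(90+SY))"
```

```text
clock: 12.65
eef_pos: [0.5603, -0.0244, 0.1676]
tool_rot: [0.017, 1.0, -0.002, -0.002]
ft_force: [-0.2, 0.7, -0.1]
grip_width: 0.0849
grasp_force: 0.0
rows: [-0.0037 -0.0047  0.    ] [-0.0023  0.002   0.1336] t 12.65
```

```bash
python3 jog.py '[[-0.004,-0.005,0,-0.0023,0.002,0.04,0.085],[-0.004,-0.005,0,-0.0023,0.002,0.09,0.085],[-0.004,-0.005,0,-0.0023,0.002,0.131,0.085],[-0.004,-0.005,0,-0.0023,0.002,0.131,0.085],[-0.004,-0.005,0,-0.0023,0.002,0.131,0.015],[-0.004,-0.005,0,-0.0023,0.002,0.131,0.015],[-0.004,-0.005,0,-0.0023,0.002,0.131,0.015],[-0.004,-0.005,0,-0.0023,0.002,0.131,0.015],[-0.004,-0.005,0,-0.0023,0.002,0.131,0.015],[-0.004,-0.005,0,-0.0023,0.002,0.131,0.015]]'; python3 -c "
from h import *
go(stand(-.065,.105,.036),frame(90+SY))"
```

```text
clock: 13.9
eef_pos: [0.5633, -0.0245, 0.0384]
tool_rot: [0.018, 1.0, 0.0, 0.002]
ft_force: [-1.3, 0.6, 6.4]
grip_width: 0.0288
grasp_force: 58.9
rows: [ 0.0007  0.0037 -0.0024] [0.0554 0.0013 0.0022] t 13.9
```

```bash
python3 jog.py '[[0,0,0,0,0,-0.002,0.015],[0,0,0,0.015,0,-0.002,0.015],[0,0,0,0.035,0.001,-0.002,0.015],[0,0,0,0.055,0.001,-0.002,0.015],[0,0,0,0.06,0.001,-0.05,0.015],[0,0,0,0.06,0.001,-0.1,0.015],[0,0,0,0.06,0.001,-0.13,0.015],[0,0,0,0.06,0.001,-0.13,0.015]]'; python3 -c "
from h import *
o=bot.get_obs();print(o['ft_force'],o['ft_torque'])
go(TIP-.045*PX+[0,0,-.0215],frame(90+PY))"
```

```text
clock: 14.9
eef_pos: [0.5036, -0.0218, 0.169]
tool_rot: [0.018, 1.0, -0.0, 0.003]
ft_force: [-0.6, -0.1, -1.5]
grip_width: 0.0283
grasp_force: 59.5
[-0.6031 -0.0674 -1.5065] [-0.0154 -0.0237  0.0335]
rows: [0.     0.0056 0.1177] [0.0561 0.2389 0.0851] t 14.9
```

```bash
python3 jog.py '[[0,0.005,0.03,0.056,0.05,0,0.015],[0,0.005,0.06,0.056,0.11,0.02,0.015],[0,0.005,0.118,0.056,0.17,0.045,0.015],[0,0.005,0.118,0.056,0.22,0.07,0.015],[0,0.005,0.118,0.056,0.239,0.0844,0.015],[0,0.005,0.118,0.056,0.239,0.0844,0.015],[0,0.005,0.118,0.056,0.239,0.0844,0.015]]'; python3 st.py; python3 -c "
from h import *
go(TIP-.045*PX+[0,0,-.0208],frame(90+PY))"
```

```text
clock: 15.78
eef_pos: [0.4536, 0.2183, 0.0811]
tool_rot: [0.077, 0.997, -0.001, -0.003]
ft_force: [0.7, 0.6, -0.1]
grip_width: 0.0289
grasp_force: 59.6
along,lat,z -0.04782374283680491 -0.0010214984602436175 0.08114293134547379 F ax,lat,z 0.5980228226331874 0.7254202199723844 -0.09075115753852636 tq [ 0.004  -0.0109  0.0139] tool_y dev [ 0.1533  0.9882 -0.0022] w 0.028927736229457116 t 15.775
rows: [-0.0022 -0.0068 -0.0004] [-0.0028  0.001  -0.0031] t 15.78
```

```bash
python3 jog.py '[[0,0,0,0,0.001,-0.0015,0.015],[0,0,0,0,0.001,-0.0015,0.015]]'; python3 st.py
```

```text
clock: 16.02
eef_pos: [0.4553, 0.2197, 0.0844]
tool_rot: [0.078, 0.997, 0.0, -0.002]
ft_force: [-0.1, -0.6, -1.0]
grip_width: 0.0286
grasp_force: 59.6
along,lat,z -0.04634331168948147 0.0005922586314206276 0.08444244622486737 F ax,lat,z 0.029022450616654358 -0.6318331103432052 -0.9842952531595717 tq [ 0.0773  0.0299 -0.0411] tool_y dev [0.1546 0.988  0.0005] w 0.028576517535184753 t 16.025
```

```bash
python3 jog.py '[[0,0,0,-0.01,-0.0007,0,0.015],[0,0,0,-0.02,-0.0007,0,0.015],[0,0,0,-0.026,-0.0007,0,0.015],[0,0,0,-0.03,-0.0007,0,0.015],[0,0,0,-0.033,-0.0007,0,0.015]]'; python3 st.py
```

```text
clock: 16.65
eef_pos: [0.4857, 0.2146, 0.083]
tool_rot: [0.077, 0.997, 0.0, -0.004]
ft_force: [-7.2, 0.2, 2.0]
grip_width: 0.0284
grasp_force: 60.0
along,lat,z -0.015504414755178768 0.0002615301134403672 0.08304931355208726 F ax,lat,z -7.142275907857658 -0.913024232368021 2.0223604400168793 tq [ 0.2541  1.2334 -0.0619] tool_y dev [ 0.1527  0.9883 -0.0005] w 0.02842315287519802 t 16.65
```

```bash
python3 jog.py '[[0,0,0,-0.002,-0.0005,0,0.015],[0,0,0,-0.004,-0.0005,0,0.015],[0,0,0,-0.006,-0.0005,0,0.015]]'; python3 st.py
```

```text
clock: 17.02
eef_pos: [0.4913, 0.2129, 0.0839]
tool_rot: [0.076, 0.997, -0.0, -0.004]
ft_force: [-3.2, -1.8, 5.0]
grip_width: 0.0286
grasp_force: 60.2
along,lat,z -0.009747718293022794 -0.0006263252604916186 0.08391210016658608 F ax,lat,z -2.878442532967416 -2.265936352744501 5.03626765296131 tq [-0.2768  0.6102 -0.0367] tool_y dev [ 0.1523  0.9883 -0.0015] w 0.028624624763292635 t 17.025
```

```bash
python3 jog.py '[[0,0,0,-0.002,-0.0007,-0.001,0.015],[0,0,0,-0.006,-0.0007,-0.0015,0.015],[0,0,0,-0.01,-0.0007,-0.0015,0.015],[0,0,0,-0.014,-0.0007,-0.0015,0.015]]'; python3 st.py
```

```text
clock: 17.52
eef_pos: [0.5051, 0.2107, 0.0843]
tool_rot: [0.076, 0.997, 0.0, -0.004]
ft_force: [-5.0, 2.6, 0.4]
grip_width: 0.0286
grasp_force: 59.8
along,lat,z 0.004261952528307215 -0.0006638046663159226 0.08426214875502032 F ax,lat,z -5.324031532091802 1.7707271359576113 0.38068985020076573 tq [0.3794 1.0671 0.0113] tool_y dev [ 0.1521  0.9884 -0.0003] w 0.028629445185817323 t 17.525
```

```bash
python3 jog.py '[[0,0,0,-0.003,0.0004,0,0.015],[0,0,0,-0.006,0.0004,0,0.015],[0,0,0,-0.008,0.0004,0,0.015]]'; python3 st.py
```

```text
clock: 17.9
eef_pos: [0.5156, 0.2094, 0.085]
tool_rot: [0.077, 0.997, 0.0, -0.002]
ft_force: [0.7, 0.3, -1.0]
grip_width: 0.0286
grasp_force: 59.6
along,lat,z 0.014795333830534756 -0.00033980642273981343 0.08495784775885237 F ax,lat,z 0.6884120286237894 0.40336599742564005 -1.0314069043972212 tq [-0.0106  0.1047  0.0514] tool_y dev [ 0.1533  0.9882 -0.0001] w 0.028584952618301494 t 17.9
```

```bash
python3 jog.py '[[0,0,0,-0.0015,0,0,0.015],[0,0,0,-0.003,0,0,0.015]]'; python3 st.py;  python3 jog.py '[[0,0,0,-0.0015,0,0,0.015],[0,0,0,-0.003,0,0,0.015]]'; python3 st.py
```

```text
clock: 18.15
eef_pos: [0.5164, 0.2092, 0.0846]
tool_rot: [0.077, 0.997, 0.0, -0.004]
ft_force: [-6.1, 1.9, 0.9]
grip_width: 0.0288
grasp_force: 59.9
along,lat,z 0.015685711394178493 -0.0004407071043935895 0.08462487354627113 F ax,lat,z -6.317807469817334 0.9918088034007291 0.9001015222336568 tq [ 0.2578  1.0516 -0.0837] tool_y dev [ 0.1528  0.9883 -0.0002] w 0.028766657489153257 t 18.15
clock: 18.4
eef_pos: [0.5164, 0.209, 0.084]
tool_rot: [0.076, 0.997, 0.0, -0.007]
ft_force: [-12.4, 2.4, 2.4]
grip_width: 0.0287
grasp_force: 60.1
along,lat,z 0.015692049460317672 -0.0006338028654559549 0.0840246096911366 F ax,lat,z -12.583422701037577 0.4920476310482844 2.4111071055966726 tq [ 0.5109  2.2134 -0.135 ] tool_y dev [ 0.152   0.9884 -0.0007] w 0.028736764938905212 t 18.4
```

Flange is home at 15.7 mm (predicted 16.5) against a hard stop. I'll release and go to the cap.

```bash
python3 jog.py '[[0,0,0,0.0045,0,0,0.015],[0,0,0,0.0045,0,0,0.085],[0,0,0,0.0045,0,0,0.085],[0,0,0,0.0045,0,0,0.085],[0,0,0,0.0045,0,0,0.085],[0,0,0,0.0045,0,0,0.085],[0,0,0,0.0045,0,-0.04,0.085],[0,0,0,0.0045,0,-0.09,0.085],[0,0,0,0.0045,0,-0.12,0.085],[0,0,0,0.0045,0,-0.12,0.085]]'
python3 - <<'E'
from h import *
import cv2
o=bot.get_obs();print(o['ft_force'])
go(stand(-.004,-.105,.17),frame(90+SY))
a=bot.camera("scene");cv2.imwrite("pics/s5.png",np.hstack([cv2.resize(a[185:265,225:325,::-1],None,fx=4,fy=4,interpolation=cv2.INTER_CUBIC),cv2.resize(a[260:340,400:500,::-1],None,fx=4,fy=4,interpolation=cv2.INTER_CUBIC)]))
E
```

```text
clock: 19.65
eef_pos: [0.5186, 0.2099, 0.208]
tool_rot: [0.077, 0.997, 0.002, 0.001]
ft_force: [1.2, 0.3, -0.3]
grip_width: 0.0852
grasp_force: 0.0
[ 1.1858  0.2924 -0.3307]
rows: [ 0.003   0.0012 -0.1205] [-0.1106 -0.4313  0.0368] t 19.65
```

View pics/s5.png

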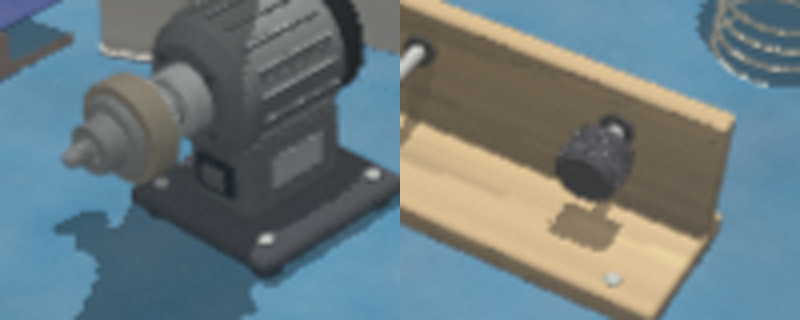

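Wheel and flange are seated together. The cap's front centre is at scene (446,304). Moving above the cap.

```bash
python3 -c "
from h import *
X=plane('scene',(445.9,304.2),.059);print((X-SO)@SX,(X-SO)@SYv)"
python3 jog.py '[[0,0,-0.03,-0.015,-0.05,0,0.085],[0,0,-0.06,-0.03,-0.11,0,0.085],[0,0,-0.12,-0.045,-0.17,0,0.085],[0,0,-0.12,-0.06,-0.23,0.01,0.085],[0,0,-0.12,-0.075,-0.29,0.02,0.085],[0,0,-0.12,-0.09,-0.35,0.03,0.085],[0,0,-0.12,-0.1076,-0.41,0.0368,0.085],[0,0,-0.12,-0.1076,-0.4313,0.0368,0.085],[0,0,-0.12,-0.1076,-0.4313,0.0368,0.085],[0,0,-0.12,-0.1076,-0.4313,0.0368,0.085]]'
python3 -c "
from h import *
go(stand(-.007,-.105,.037),frame(90+SY))"
```

```text
-0.017467998595057068 -0.10657711687596745
clock: 20.95
eef_pos: [0.5566, -0.2319, 0.1672]
tool_rot: [0.016, 1.0, 0.001, -0.003]
ft_force: [0.3, 0.8, -0.5]
grip_width: 0.0852
grasp_force: 0.0
rows: [ 0.0015 -0.006   0.001 ] [-0.0033 -0.0013  0.1301] t 20.95
```

```bash
python3 jog.py '[[0.0015,-0.005,0,-0.0025,-0.002,0.04,0.085],[0.0015,-0.005,0,-0.0025,-0.002,0.09,0.085],[0.0015,-0.005,0,-0.0025,-0.002,0.129,0.085],[0.0015,-0.005,0,-0.0025,-0.002,0.129,0.085],[0.0015,-0.005,0,-0.0025,-0.002,0.129,0.015],[0.0015,-0.005,0,-0.0025,-0.002,0.129,0.015],[0.0015,-0.005,0,-0.0025,-0.002,0.129,0.015],[0.0015,-0.005,0,-0.0025,-0.002,0.129,0.015],[0.0015,-0.005,0,-0.0025,-0.002,0.129,0.015],[0.0015,-0.005,0,-0.0025,-0.002,0.129,0.015]]'; python3 -c "
from h import *
e=bot.get_obs()['eef_pos'];print((e-SO)@SX,(e-SO)@SYv)"
```

```text
clock: 22.2
eef_pos: [0.5599, -0.2353, 0.0402]
tool_rot: [0.017, 1.0, -0.0, 0.001]
ft_force: [-0.6, 3.7, 6.3]
grip_width: 0.0288
grasp_force: 58.7
-0.00609606783459914 -0.10725414240970298
```

```bash
python3 jog.py '[[0,0,0,0,0.001,-0.002,0.015],[0,0,0,0.015,0.001,-0.002,0.015],[0,0,0,0.035,0.002,-0.002,0.015],[0,0,0,0.055,0.002,-0.002,0.015],[0,0,0,0.065,0.002,-0.05,0.015],[0,0,0,0.065,0.002,-0.1,0.015],[0,0,0,0.065,0.002,-0.13,0.015],[0,0,0,0.065,0.002,-0.13,0.015]]'; python3 -c "
from h import *
o=bot.get_obs();print(o['ft_force'],o['ft_torque'])
go(TIP-.05*PX+[0,0,-.0185],frame(90+PY))"
```

```text
clock: 23.2
eef_pos: [0.4953, -0.2323, 0.1713]
tool_rot: [0.017, 1.0, -0.002, 0.003]
ft_force: [-0.4, -0.1, -0.3]
grip_width: 0.0289
grasp_force: 59.0
[-0.3975 -0.1169 -0.3302] [-0.0246 -0.0278 -0.0264]
rows: [-0.0037  0.0055  0.1195] [0.0595 0.4505 0.0827] t 23.2
```

```bash
python3 jog.py '[[0,0.005,0.03,0.02,0.05,0,0.015],[0,0.005,0.06,0.05,0.1,0,0.015],[0,0.005,0.12,0.0595,0.16,0,0.015],[0,0.005,0.12,0.0595,0.22,0,0.015],[0,0.005,0.12,0.0595,0.28,0.02,0.015],[0,0.005,0.12,0.0595,0.34,0.04,0.015],[0,0.005,0.12,0.0595,0.4,0.06,0.015],[0,0.005,0.12,0.0595,0.44,0.0827,0.015],[0,0.005,0.12,0.0595,0.45,0.0827,0.015],[0,0.005,0.12,0.0595,0.45,0.0827,0.015]]';python3 jog.py '[[0,0,0,0,0,0,0.015],[0,0,0,0,0,0,0.015]]';  python3 st.py; python3 -c "
from h import *
go(TIP-.05*PX+[0,0,-.0185],frame(90+PY))"
```

```text
clock: 24.45
eef_pos: [0.4486, 0.2202, 0.0843]
tool_rot: [0.076, 0.997, -0.002, -0.003]
ft_force: [-0.3, -0.2, -0.4]
grip_width: 0.0289
grasp_force: 59.1
clock: 24.7
eef_pos: [0.4499, 0.2194, 0.086]
tool_rot: [0.078, 0.997, -0.0, -0.002]
ft_force: [-0.7, 0.3, -1.0]
grip_width: 0.0287
grasp_force: 59.1
along,lat,z -0.05158084969868771 -0.0005472417284105848 0.08595349599602962 F ax,lat,z -0.7792567486765591 0.18106769899412395 -0.9928560825974766 tq [ 0.0092 -0.0196 -0.0766] tool_y dev [ 0.1551  0.9879 -0.0012] w 0.028710499262954055 t 24.7
rows: [-0.0012 -0.0038 -0.0021] [-0.0016  0.0005 -0.0006] t 24.7
```

```bash
python3 jog.py '[[0,0,0,-0.012,0,-0.0005,0.015],[0,0,0,-0.024,0,-0.0005,0.015],[0,0,0,-0.032,0,-0.0005,0.015],[0,0,0,-0.037,0,-0.0005,0.015],[0,0,0,-0.039,0,-0.0005,0.015]]'; python3 st.py
```

```text
clock: 25.32
eef_pos: [0.4883, 0.2144, 0.0855]
tool_rot: [0.077, 0.997, -0.001, -0.003]
ft_force: [0.2, 0.1, -0.6]
grip_width: 0.0285
grasp_force: 59.1
along,lat,z -0.012942318112507161 0.0004481902056376651 0.08550031692868978 F ax,lat,z 0.18327148578396413 0.10693330525449227 -0.6093315253743294 tq [-0.0393 -0.0911  0.0154] tool_y dev [ 0.1532  0.9882 -0.0016] w 0.028536076586232147 t 25.325
```

```bash
python3 jog.py '[[0,0,0,-0.003,-0.0007,-0.0007,0.015],[0,0,0,-0.006,-0.0007,-0.0007,0.015],[0,0,0,-0.008,-0.0007,-0.0007,0.015]]'; python3 st.py; python3 jog.py '[[0,0,0,-0.002,0,0,0.015],[0,0,0,-0.004,0,0,0.015],[0,0,0,-0.004,0,0,0.015]]'; python3 st.py
```

```text
clock: 25.7
eef_pos: [0.4955, 0.2126, 0.0862]
tool_rot: [0.077, 0.997, -0.001, -0.003]
ft_force: [-0.6, -1.0, -0.6]
grip_width: 0.029
grasp_force: 59.1
along,lat,z -0.005535132952532865 -0.00023562425327723364 0.08623539324355942 F ax,lat,z -0.46523288514991545 -1.099452423845027 -0.577981978966261 tq [-0.0178  0.3727  0.0274] tool_y dev [ 0.1528  0.9883 -0.0017] w 0.028988530884779314 t 25.7
clock: 26.08
eef_pos: [0.5004, 0.2118, 0.0864]
tool_rot: [0.077, 0.997, -0.001, -0.002]
ft_force: [2.0, -0.8, -2.6]
grip_width: 0.0287
grasp_force: 59.1
along,lat,z -0.0005405270008845822 -0.0002915990801844748 0.08641025981415683 F ax,lat,z 2.1077383815089643 -0.44379224156715535 -2.625255838782289 tq [-0.242  -0.3843 -0.0027] tool_y dev [ 0.153   0.9882 -0.002 ] w 0.02869299868545531 t 26.075
```

The positive axial force says the catch pulled the cap in. I'll confirm with a push and a light back-tug.

```bash
python3 jog.py '[[0,0,0,-0.003,0,0,0.015],[0,0,0,-0.006,0,0,0.015],[0,0,0,-0.007,0,0,0.015]]'; python3 st.py; python3 jog.py '[[0,0,0,0.004,0,0,0.015],[0,0,0,0.007,0,0,0.015],[0,0,0,0.0085,0,0,0.015]]'; python3 st.py
```

```text
clock: 26.45
eef_pos: [0.5024, 0.2116, 0.0857]
tool_rot: [0.076, 0.997, -0.0, -0.007]
ft_force: [-13.0, 2.7, 5.7]
grip_width: 0.0292
grasp_force: 59.9
along,lat,z 0.0014532973170537599 -0.0002110667669408216 0.08574933506875597 F ax,lat,z -13.222638704063185 0.643924552144153 5.719604665160678 tq [ 0.4771  2.4796 -0.0201] tool_y dev [ 0.1516  0.9884 -0.0012] w 0.029183680642877078 t 26.45
clock: 26.82
eef_pos: [0.5006, 0.212, 0.0867]
tool_rot: [0.077, 0.997, -0.001, -0.0]
ft_force: [5.7, -1.9, -5.5]
grip_width: 0.0285
grasp_force: 59.1
along,lat,z -0.00041846644014637794 -6.372691549899376e-05 0.08668935468261234 F ax,lat,z 5.9084835343735485 -0.9793342748116911 -5.489400535688354 tq [-0.3477 -1.3749 -0.0076] tool_y dev [ 0.1538  0.9881 -0.0013] w 0.028474670457502488 t 26.825
```

```bash
python3 jog.py '[[0,0,0,-0.004,0,0,0.015],[0,0,0,-0.008,0,0,0.015],[0,0,0,-0.01,0,0,0.015]]'; python3 st.py; python3 jog.py '[[0,0,0,0.003,0,0,0.015],[0,0,0,0.006,0,0,0.015],[0,0,0,0.006,0,0,0.015]]'; python3 st.py
```

```text
clock: 27.2
eef_pos: [0.5024, 0.2115, 0.0856]
tool_rot: [0.076, 0.997, 0.0, -0.009]
ft_force: [-15.1, 3.3, 8.5]
grip_width: 0.0286
grasp_force: 60.4
along,lat,z 0.0015006078607936151 -0.0002989780419694731 0.08555531379308484 F ax,lat,z -15.42802549334594 1.001256575428886 8.534469110345572 tq [ 0.6663  3.1051 -0.0011] tool_y dev [ 0.1513  0.9885 -0.0011] w 0.02861364794034168 t 27.2
clock: 27.58
eef_pos: [0.5021, 0.2116, 0.0863]
tool_rot: [0.077, 0.997, -0.001, -0.003]
ft_force: [-2.4, 0.6, -0.5]
grip_width: 0.0287
grasp_force: 59.5
along,lat,z 0.001175354097866816 -0.00018605878181144036 0.08632883267463867 F ax,lat,z -2.4736340385495814 0.2466688993528901 -0.5088382892196162 tq [ 0.0659  0.3059 -0.0149] tool_y dev [ 0.153   0.9882 -0.0014] w 0.02869248431345605 t 27.575
```

```bash
python3 jog.py '[[0,0,0,0.0008,0,0,0.015],[0,0,0,0.0008,0,0,0.085],[0,0,0,0.0008,0,0,0.085],[0,0,0,0.0008,0,0,0.085],[0,0,0,0.0008,0,0,0.085],[0,0,0,0.0008,0,0,0.085],[0,0,0,0.0008,0,-0.05,0.085],[0,0,0,0.0008,0,-0.11,0.085],[0,0,0,0.0008,0,-0.17,0.085],[0,0,0,0.0008,0,-0.17,0.085]]'; python3 jog.py '[[0,0,0,0.06,-0.05,0,0.085],[0,0,0,0.1,-0.1,0,0.085],[0,0,0,0.1,-0.1,0,0.085]]';python3 - <<'E'
from h import *
import cv2
a=bot.camera("scene");cv2.imwrite("pics/s6.png",cv2.resize(a[190:250,220:310,::-1],None,fx=8,fy=8,interpolation=cv2.INTER_CUBIC))
E
```

```text
clock: 28.82
eef_pos: [0.5052, 0.2131, 0.2625]
tool_rot: [0.077, 0.997, 0.002, 0.003]
ft_force: [-0.3, -0.1, 0.4]
grip_width: 0.0851
grasp_force: 0.0
clock: 29.2
eef_pos: [0.3846, 0.1264, 0.2557]
tool_rot: [0.077, 0.997, -0.001, -0.004]
ft_force: [1.1, -0.3, 1.0]
grip_width: 0.085
grasp_force: 0.0
```

View pics/s6.png

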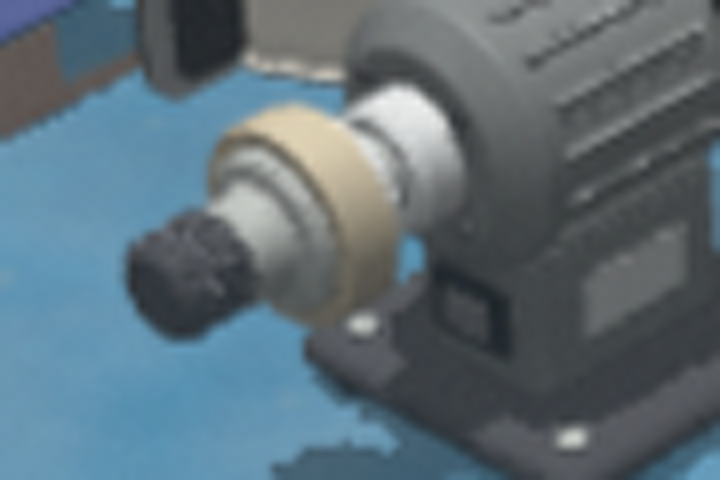

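Wheel, flange and cap are stacked in order with no gaps: cap at crop (190,270), boss (250,230), wheel (310,210). I'll hand in.

```bash
python3 -c "
from workcell import bot
print(bot.job_done())"
```

```text
the job is handed in; nothing more can be done
None
```

I handed the job in at about 29 s: the felt wheel is home over the drive pins, the clamp flange is against it and the catch cap is snapped on, and the cap held under a light back-tug.

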